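# Nudge a lens tube up the sloped gutter into its inspection pocket

### The job

Two lens tubes lie at the bottom of a two-lane sloped gutter on the optical table. With the outside of the fingers, gently push the blue-banded tube up its lane, over the low brass ridge, so that it settles in the pocket in front of the red end stop and cannot roll back, then move the hand clear. Do not grip or lift the tube, push softly without ramming or flicking it, and leave the orange-banded tube and the other small things where they are.

Things in the scene. Friction and masses are not known exactly. Their poses are not given: they have to be found in the camera images.
- blue_tube: Lens tube to be pushed: a smooth, closed black cylinder with a broad blue band round its middle, 40 mm diameter, 56 mm long, 0.08 to 0.17 kg, lying on its side across one of the two lanes (which one varies) and free to roll along it. Origin at its centre; y is the cylinder's axis (across the lane), x and z turn as it rolls.
- orange_tube: The other lens tube, the same shape and size but with an orange band, lying at the bottom of the other lane, 67 mm beside the blue one. Origin at its centre. Leave it there.
- bed: Tilted aluminium gutter bed, 220 x 140 mm, fixed; place and heading vary. Origin mid-bed on the lane floor, 45 mm above the table. x points up the 7 degree slope, y across, z square to the floor. Lanes centred at y = +-33.5 mm, 61 mm wide; side walls 14 mm high, 6 mm thick at y = 0, +-67 mm. Below it a steel foot plate 260 x 200 x 12 mm. Tubes start with centre at x = -70, z = 20 mm.
- seat_a (a point): Where a tube's centre lies when in the pocket of the lane at bed y = +33.5 mm: bed x = 60, z = 20 mm (20 mm above the floor). The pocket leaves 2 mm of play towards the stop.
- seat_b (a point): The same for the lane at bed y = -33.5 mm.
- post_holder: Bystander: loose round steel post holder standing upright, 65 mm high, foot 48 mm and stem 25 mm in diameter. Origin at the centre of its underside.
- screw_jar: Bystander: loose clear screw jar with a green cap, 44 mm diameter, 50 mm high. Origin at the centre of its underside.
- optic_box: Bystander: loose flat grey optic case with a white top, 60 by 50 by 22 mm. Origin at the centre of its underside.
- low_bar (a point): Top of the uphill face (bed x = -86, z = 8 mm, y = 0) of the black lower bar, 8 mm high and 10 mm thick, across both lanes. The tubes lean against it at first; a fingertip above it can reach the tube's back.
- ridge (a point): Crest (bed x = 48, z = 4 mm, y = 0) of the brass ridge across both lanes: a gentle ramp 32 mm long rises 4 mm to it, and the far side drops straight down. A tube whose centre has passed the crest drops into the pocket beyond by itself and is kept there by the step; short of the crest it rolls back down.
- stop (a point): Top of the downhill face (bed x = 82, z = 26 mm, y = 0) of the red end stop across both lanes, 26 mm high, which closes the pocket.

How it is judged (in metres and radians):
At the end, for the whole second after the job is handed in: The blue-banded tube rests across its lane in the pocket between ridge and end stop (centre within 8 mm of the seat, axis within 0.15 rad), slower than 0.02 m/s; the orange tube is within 12 mm and the other small things within 20 mm of their starts ((distance between blue_tube and seat_a below 0.008 m or distance between blue_tube and seat_b below 0.008 m) and angle between the y axis of blue_tube and the y axis of bed, either way round below 0.15 rad and linear speed of blue_tube below 0.02 m/s and distance of orange_tube from where it was at the start of the episode below 0.012 m and distance of each of post_holder, screw_jar, optic_box from where it was at the start of the episode below 0.02 m); the robot touches nothing.
It fails at once if the blue tube is lifted (centre over 34 mm above the lane floor) or leaves the gutter (z of blue_tube in the frame of bed above 0.034 m or z of blue_tube in the frame of bed below 0.008 m).
It fails at once if the blue tube is squeezed or rammed: over 25 N from the fingers, or 40 N against the gutter (contact force between the fingers and blue_tube above 25 N or contact force between blue_tube and bed above 40 N).
It fails at once if the blue-banded tube is flicked or thrown (faster than 0.7 m/s) (linear speed of blue_tube above 0.7 m/s).
It fails at once if the orange-banded tube is moved more than 12 mm (distance of orange_tube from where it was at the start of the episode above 0.012 m).
It fails at once if a bystander is moved more than 20 mm or tipped (distance of any of post_holder, screw_jar, optic_box from where it was at the start of the episode above 0.02 m or angle between any of post_holder, screw_jar, optic_box's own z axis and vertical above 0.3 rad).
It also fails if it takes over 38 s, if anything falls off the work surface, if the arm or the gripper's body presses on something with over 40 N, if the wrist force passes 120 N, or if a joint passes its speed limit or range.

### The arm

A 6-joint arm with a two-finger parallel gripper is mounted at the origin on the work surface. World frame = base frame: x ahead of the robot, y to its left, z up, the work surface at z = 0. Lengths are in mm, angles in rad, forces in N, time in s.
With the tool pointing down it reaches from about 350 to 800 mm from the base axis. Payload 7.3 kg.
Tool frame: the origin (TCP) lies on the centre line of the jaws, within the pads' length; the fingertips stand 25 mm ahead of it and the grasp point (between the pads) lies 6 mm ahead of it; z points along the fingers, y is the direction in which the jaws open and shut (so a half turn about z gives the same grasp; the last joint's range is limited). The gripper opens to 85 mm and grips with 20 to 120 N. Pads are 22 mm wide; open, the fingers measure 114 mm over their backs; the gripper's body (76 mm by 85 mm) begins 54 mm behind the grasp point. The pads swing forward as they close: fully open they stand 13 mm farther back than shut.
Start: joints at [1.159, 0.342, 1.524, -0, 1.275, -0.146], TCP at [137.891, 506.585, 256.322] pointing down, gripper open.
Joint ranges: [-2.53, 2.53], [-0.77, 2.02], [0.04, 2.7], [-1, 4.14], [0.28, 2.66], [-3.11, 3.11]. Speed limits (rad/s): [2.57, 2.57, 3.14, 3.14, 3.14, 3.14].

### API

Orientations are given as a unit quaternion [x, y, z, w].
In Python, from cell import bot gives the robot as it stands.
- The arm moves only by the tool drive_tool, never from a script. Its argument "deltas" is text: rows parted by semicolons, each of 5 numbers parted by spaces: the closure in counts, from 0 (fully open) to 255 (shut), then the shift along the world's x, y, z in cm, then the turn about the world's z in rad. In form: gripper x y z yaw; .... A call has 1 to 12 rows; each row shifts and turns the pose as measured when the row begins; what a row does not reach is not made up. A row lasts 1/12 s, in which the tool goes at most 41.7 mm and 7.16 degrees, less where a joint would pass 70% of its speed; a pose out of reach is approached as far as the arm can. A call with a gripper value outside its range is refused whole. The fingers move at their own pace and stop on an object; "squeeze" is the grip in N (left out, the last holds). Time passes only in rows, so rows that do not move let the fingers close. It gives the time, the measured TCP pose, the force and the opening at its end, in the units of the state.
- bot.read_state(): the state, without advancing time (a new reading comes with each control period).
- bot.camera(name): name is "side" or "top" or "wrist"; returns a dict with "frame" (400x640x3 uint8, red, green, blue), "z_map" (400x640 float32, mm along the optical axis (not along the pixel's ray), 0 where there is no reading), "mtx" (3x3 intrinsics, pixels), "camera_from_world" (4x4, takes a point from world to camera coordinates); the wrist camera has in their place "T_tool_cam" (4x4, takes a point from camera to tool coordinates, whose origin is the TCP and whose axes are the flange's). Camera axes: x right, y up, looking along -z (the intrinsics and any distortion apply to the point x, -y, -z); pixel columns grow to the right and rows downward; lengths in mm; the calibration is good to about 2 mm. A picture is of the moment at which its call begins: read the wrist's pose just before it.
- bot.close_job(): hands the job in, once; it reports no verdict.
Trained networks look in the newest picture that a camera, given by its name, has taken for a name from the list of things; names that differ only in an ending like _2 or _b are one class to them, and where a whole thing is asked for, a point or a joint stands for the part that bears it (a point fixed in the world has none). Each returns a list of dicts, best first, with "confidence" (0 to 1); they miss things now and then, are a little off and sometimes report something else, mostly with a low value. They report only what shows in the picture. A call takes as long as a camera call.
- bot.outline_of(query, camera): "mask" (400x640 bool, what is visible of it) and "box" ([left, top, width, height] in pixels, round what is visible of it).
The state is a dict: "time_s": time; "q": joint angles; "qd": joint speeds; "joint_torque": joint torques, N m; "tool_pos": TCP position; "tcp_rot": TCP orientation; "wrist_force": force on the tool from outside, world axes, zero at the start; "wrist_torque": the same for the moment, N m; "grip_width": finger opening in mm.
Only numpy, scipy, OpenCV 4.12 (cv2) and the standard library are available. Lean on these libraries where they do the work, as an engineer would, in place of code of your own. Each camera call takes 0.05 s, during which the arm holds its last target. There are 200 camera calls.

## Working session

There is one attempt and no reset: what is moved stays moved. The work goes in short steps, Python scripts to look and compute and a tool call to move; the robot and the scene stay as the last step left them, time stands still between calls to the robot, and variables do not carry over. Pictures are saved under pics/ and viewed, about 8 in all and at most 12, crops included, and the job is handed in when it is done.

Besides the shell and the picture viewer there is one more tool, called after "Emit:" by a JSON object that holds its "api" and its "payload", one argument or row to a line. drive_tool: Moves the arm, as the interface text tells. Its arguments: {"type":"object","properties":{"deltas":{"type":"string"},"squeeze":{"type":"number"}},"required":["deltas"]}

```bash
mkdir -p pics
cat > h.py <<'E'
import numpy as np, cv2
from cell import bot
def world(c,mask):
    v,u=np.nonzero(mask&(c["z_map"]>0)); d=c["z_map"][v,u]; K=c["mtx"]
    p=np.stack([(u-K[0,2])/K[0,0]*d,-(v-K[1,2])/K[1,1]*d,-d,np.ones(len(d))])
    return (np.linalg.inv(c["camera_from_world"])@p)[:3].T
E
python3 - <<'E'
from h import *
s=bot.read_state(); print(s)
for n in ["top","side"]:
    c=bot.camera(n); cv2.imwrite(f"pics/{n}0.png",c["frame"][:,:,::-1])
    print(n,c["mtx"].tolist())
    for q in ["blue_tube","orange_tube","bed","post_holder","screw_jar","optic_box"]:
        for o in bot.outline_of(q,n)[:2]:
            p=world(c,o["mask"])
            if len(p): print(n,q,round(o["confidence"],2),o["box"],np.median(p,0).round(1),p.min(0).round(),p.max(0).round())
E
```

```text
{'time_s': 0.0, 'q': array([ 1.15897433e+00,  3.42744487e-01,  1.52496939e+00,  8.40759486e-06,
        1.27542076e+00, -1.45973637e-01]), 'qd': array([-1.47297459e-03, -5.98236922e-04, -1.86801060e-03,  1.41706454e-03,
        7.56272552e-05,  1.29014777e-03]), 'joint_torque': array([ 2.72434881e-03, -4.33676791e+01, -2.46017307e+01,  1.93285268e-04,
        7.98321271e-03,  3.07559606e-05]), 'tool_pos': array([137.75480617, 506.2457235 , 255.63126375]), 'tcp_rot': array([ 1.32534267e-01,  9.91178124e-01, -7.40091741e-04, -2.16116105e-04]), 'wrist_force': array([ 0.38483473, -0.12999273,  0.42746543]), 'wrist_torque': array([-0.01098345,  0.00944465,  0.02653601]), 'grip_width': 85.87234747910874}
top [[367.19531218981314, 0.0, 319.336057538458], [0.0, 367.19531218981314, 202.74980363502726], [0.0, 0.0, 1.0]]
top blue_tube 0.91 [409.5, 235.7, 22.1, 30.5] [ 504.8 -120.9   72.6] [ 475. -146.   34.] [ 534. -103.   78.]
top orange_tube 0.84 [405.3, 205.0, 24.9, 27.6] [ 569.5 -115.4   72.5] [ 541. -149.   30.] [600. -97.  79.]
top bed 0.88 [326.0, 204.8, 113.9, 74.3] [529.8 -31.   49.7] 
[... 791 characters left out ...]
327.3, 269.2, 52.4, 39.4] [ 565.8 -127.7   72.2] [ 540. -141.   11.] [630. -62.  80.]
side bed 0.92 [239.8, 212.3, 149.4, 143.1] [524.  -42.4  49.6] [ 450. -167.    1.] [623. 124.  85.]
side post_holder 0.66 [230.5, 195.0, 23.7, 37.1] [462.3 135.   24.1] [440.  47.  -0.] [486. 164.  75.]
side screw_jar 0.61 [350.9, 194.0, 23.8, 29.9] [683.2  59.2  39.2] [667.  48.   5.] [708.  89.  53.]
side screw_jar 0.39 [227.3, 195.3, 28.3, 38.3] [463.4 135.1  26.6] [440.  48.   1.] [488. 208.  74.]
side optic_box 0.92 [382.7, 249.3, 39.4, 36.8] [683.3 -81.7  22.9] [ 649. -114.   -1.] [738. -41.  26.]
side optic_box 0.55 [243.5, 204.7, 140.9, 150.4] [523.9 -44.6  49.4] [ 450. -167.   -2.] [626. 138.  85.]
```

Run:
```python
import cv2
a=cv2.imread("pics/top0.png")[130:310,250:470]; b=cv2.imread("pics/side0.png")[170:370,210:430]
cv2.imwrite("pics/c0.png",cv2.vconcat([cv2.hconcat([cv2.resize(a,(400,327)),cv2.resize(b[:180],(400,327))])]))
```

```text
(no output)
```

View pics/c0.png

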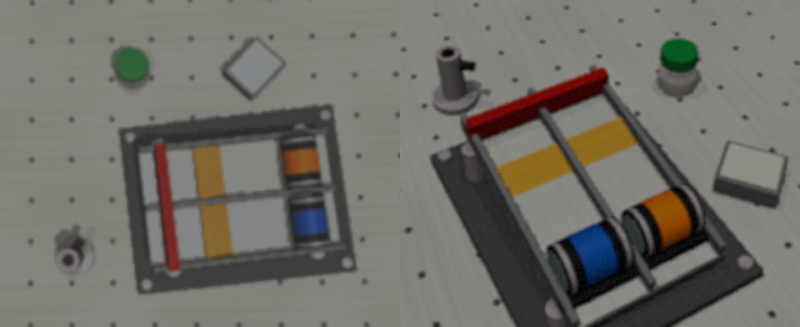

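The crop shows the stop at the left (+y world, uphill), tubes at the right (−y). Blue is in the near lane (smaller x) and orange is in the far lane. Next I'll fit the bed pose.

```bash
cat >> h.py <<'E'
def model():
    # feature points in the bed frame
    P=[]
    return P
def T_of(v):
    x,y,psi=v; a=np.deg2rad(7)
    ux=np.array([np.cos(psi)*np.cos(a),np.sin(psi)*np.cos(a),np.sin(a)])
    uy=np.array([-np.sin(psi),np.cos(psi),0]); return np.column_stack([ux,uy,np.cross(ux,uy)])
E
python3 - <<'E'
from h import *
from scipy.optimize import least_squares
for n in ["top","side"]:
    c=bot.camera(n); hsv=cv2.cvtColor(c["frame"],cv2.COLOR_RGB2HSV).astype(int); H,S,V=hsv[...,0],hsv[...,1],hsv[...,2]
    A={}
    W=lambda m:(lambda p:p[(abs(p[:,0]-530)<130)&(abs(p[:,1]+50)<170)&(p[:,2]>30)&(p[:,2]<110)])(world(c,m))
    A["red"]=W(((H<5)|(H>172))&(S>140)&(V>60)); A["org"]=W((H>=6)&(H<=15)&(S>130)); A["brass"]=W((H>17)&(H<26)&(S>110)); A["blue"]=W((H>100)&(H<125)&(S>130))
    for k,p in A.items():
        if len(p)<5: print(k,len(p)); continue
        m=p.mean(0); r=cv2.minAreaRect(p[:,:2].astype(np.float32)); print(n,k,len(p),m.round(1),np.round(r[0],1),np.round(r[1],1),round(r[2],1),p.min(0).round(),p.max(0).round())
    # joint fit: stop top surface z=26, x 82..; tube cylinders at x=-70,z=20,r=20
    floor=W((S<60)&(V>120)); 
    def res(v):
        R=T_of(v[:3]); o=np.array([v[0],v[1],45+v[3]]); q={k:(p-o)@R for k,p in A.items()}
        cy=np.r_[q["blue"],q["org"]]
        return np.r_[np.hypot(cy[:,0]+70,cy[:,2]-20)-20, q["brass"][:,0]-32 if len(q["brass"]) else [],
          [(np.mean(np.percentile(q["blue"][:,1],[5,95]))-33.5)*8,(np.mean(np.percentile(q["org"][:,1],[5,95]))+33.5)*8] , q["red"][:,2]*0+np.minimum(q["red"][:,0]-82,0)]
    f=least_squares(res,[530,-50,1.5,0],loss="soft_l1"); print(n,"fit",f.x.round(3),f.cost)
    R=T_of(f.x); o=np.array([f.x[0],f.x[1],45+f.x[3]]); q=(floor-o)@R
    q=q[(abs(q[:,0]+20)<25)&(abs(abs(q[:,1])-33)<20)]; print("floor z",len(q),np.median(q[:,2]) if len(q) else 0)
    for k in A:
        qq=(A[k]-o)@R; print(k,np.percentile(qq,[5,50,95],axis=0).round(1).tolist())
E
```

```text
top red 370 [520.2  34.9  80.4] [521.4  34.9] [135.7  11.7] 6.1 [454.  23.  71.] [589.  45.  84.]
top org 224 [ 570.4 -114.7   71.7] [ 570.8 -116.7] [27.8 36.3] 5.5 [ 557. -136.   58.] [585. -98.  78.]
top brass 790 [526.8 -18.   50.2] [527.4 -18.1] [126.7  30. ] 5.7 [463. -39.  44.] [591.   3.  56.]
top blue 219 [ 503.4 -123.    73. ] [ 503.4 -124.1] [26.3 32.7] 6.4 [ 491. -141.   63.] [ 517. -107.   79.]
top fit [530.176 -49.985   1.671  -0.639] 5473.9253204497745Traceback (most recent call last):
  File "<stdin>", line 19, in <module>
  File "h.py", line 12, in T_of
    x,y,psi=v; a=np.deg2rad(7)
    ^^^^^^^
ValueError: too many values to unpack (expected 3)
```

```bash
sed -i 's/x,y,psi=v; /x,y,psi=v[:3]; /; /^def model/,/return P/d' h.py
python3 - <<'E'
from h import *
from scipy.optimize import least_squares
for n in ["top","side"]:
    c=bot.camera(n); hsv=cv2.cvtColor(c["frame"],cv2.COLOR_RGB2HSV).astype(int); H,S,V=hsv[...,0],hsv[...,1],hsv[...,2]
    A={}
    W=lambda m:(lambda p:p[(abs(p[:,0]-530)<130)&(abs(p[:,1]+50)<170)&(p[:,2]>30)&(p[:,2]<110)])(world(c,m))
    A["red"]=W(((H<5)|(H>172))&(S>140)&(V>60)); A["org"]=W((H>=6)&(H<=15)&(S>130)); A["brass"]=W((H>17)&(H<26)&(S>110)); A["blue"]=W((H>100)&(H<125)&(S>130))
    floor=W((S<60)&(V>120))
    def res(v):
        R=T_of(v); o=np.array([v[0],v[1],45+v[3]]); q={k:(p-o)@R for k,p in A.items()}
        cy=np.r_[q["blue"],q["org"]]
        return np.r_[np.hypot(cy[:,0]+70,cy[:,2]-20)-20, q["brass"][:,0]-32,
          [(np.median(q["blue"][:,1])-33.5)*8,(np.median(q["org"][:,1])+33.5)*8]]
    f=least_squares(res,[530,-50,1.67,0],loss="soft_l1"); print(n,"fit",f.x.round(3))
    R=T_of(f.x); o=np.array([f.x[0],f.x[1],45+f.x[3]]); q=(floor-o)@R
    q=q[(abs(q[:,0]+20)<25)&(abs(abs(q[:,1])-33)<20)]; print("floor z",len(q),np.median(q[:,2]) if len(q) else 0)
    for k in A:
        qq=(A[k]-o)@R; print(k,np.percentile(qq,[5,50,95],axis=0).round(1).tolist())
    for b in [(-70,33.5,20),(60,33.5,20),(-86,33.5,8)]: print(b,(o+R@np.array(b)).round(1))
s=bot.read_state(); print(s["time_s"])
E
```

```text
top fit [530.017 -49.754   1.671  -0.558]
floor z 891 -0.425609267157876
red [[84.2, -61.5, 22.1], [89.0, 0.9, 25.5], [93.4, 60.6, 27.4]]
org [[-82.1, -46.1, 25.8], [-62.3, -33.8, 37.1], [-50.9, -21.3, 40.5]]
brass [[18.7, -57.9, -1.2], [32.2, 3.9, 1.8], [45.8, 56.7, 4.4]]
blue [[-81.4, 22.6, 30.5], [-65.2, 33.8, 37.9], [-52.7, 45.1, 41.2]]
(-70, 33.5, 20) [ 503.9 -124.7   55.8]
(60, 33.5, 20) [491.    3.7  71.6]
(-86, 33.5, 8) [ 505.4 -139.    41.9]
side fit [530.142 -50.327   1.67    1.242]
floor z 1187 -0.2767615386566442
red [[82.2, -59.8, 23.8], [86.5, 6.2, 25.6], [92.1, 64.9, 27.2]]
org [[-90.0, -47.8, 8.7], [-84.9, -33.3, 32.8], [-55.9, -19.2, 39.1]]
brass [[17.9, -58.1, -0.6], [31.9, 6.0, 1.9], [46.3, 55.7, 4.3]]
blue [[-89.8, 18.3, 9.0], [-79.9, 33.3, 36.3], [-59.3, 47.0, 40.4]]
(-70, 33.5, 20) [ 503.9 -125.2   57.6]
(60, 33.5, 20) [491.2   3.2  73.4]
(-86, 33.5, 8) [ 505.3 -139.6   43.7]
0.85
```

Emit:
{"api": "drive_tool", "payload": {
  "deltas": "255 2.3 -2.9 0 -0.1;255 2.3 -2.9 0 -0.1;255 2.3 -2.9 0 -0.1;255 2.3 -2.9 0 -0.1;255 2.3 -2.9 0 -0.1;255 2.3 -2.9 0 -0.1;255 2.3 -2.9 0 -0.1;255 2.3 -2.9 0 -0.1;255 2.3 -2.9 0 -0.1;255 2.3 -2.9 0 -0.1;255 2.3 -2.9 0 -0.1;255 2.3 -2.9 0 -0.1",
  "squeeze": 20
}}

```text
time_s: 1.85
tool_pos: [418.2, 146.7, 257.5]
tcp_rot: [0.685, 0.729, 0.004, 0.002]
wrist_force: [0.4, 1.4, -0.1]
grip_width: -0.0
```

Emit:
{"api": "drive_tool", "payload": {
  "deltas": "255 0.9 -3.2 0 0.01;255 0.9 -3.2 0 0.01;255 0.9 -3.2 0 0.01;255 0.9 -3.2 0 0.01;255 0.9 -3.2 -1 0;255 0.9 -3.2 -1 0;255 0.9 -3.2 -2 0;255 0.9 -3.2 -2 0;255 0.9 -3.2 -2 0;255 0.9 -3.2 -2 0;255 0 0 0 0"
}}

```text
time_s: 2.77
tool_pos: [515.8, -197.2, 155.9]
tcp_rot: [0.674, 0.739, 0.007, 0.008]
wrist_force: [-2.1, -0.5, -0.2]
grip_width: -0.1
```

Run:
```python
from h import *
s=bot.read_state(); print(s["time_s"],s["tool_pos"],s["tcp_rot"],np.arctan2(s["tcp_rot"][1],s["tcp_rot"][0])*2-np.pi/2)
c=bot.camera("side"); f=c["frame"][:,:,::-1]
P=c["camera_from_world"]@np.r_[s["tool_pos"]-[0,0,25],1]; K=c["mtx"]
u,v=K[0,0]*P[0]/-P[2]+K[0,2],-K[1,1]*P[1]/-P[2]+K[1,2]; print(u,v)
f=f.copy(); cv2.circle(f,(int(u),int(v)),2,(0,255,0),1)
x0=max(int(u)-110,0);y0=max(int(v)-100,0)
cv2.imwrite("pics/s1.png",cv2.resize(f[y0:y0+180,x0:x0+220],None,fx=3,fy=3))
```

```text
2.7667 [ 515.84278711 -197.15096566  155.92949063] [0.67386657 0.73877509 0.00693501 0.00819237] 0.09183205360440794
346.87154010408324 317.3171363421287
```

View pics/s1.png

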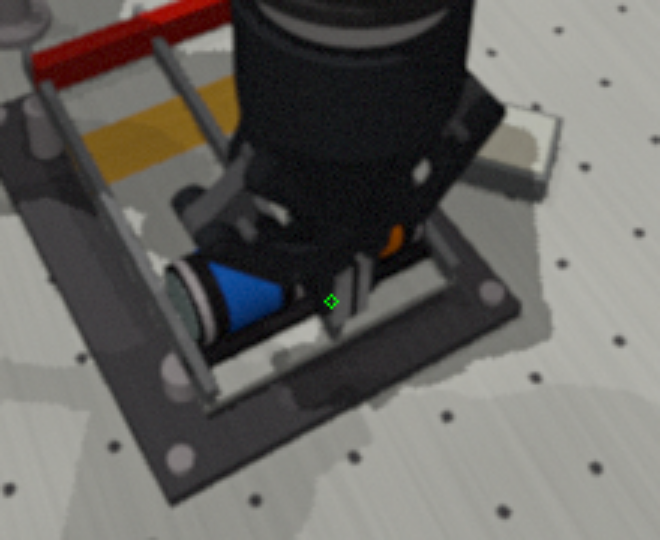

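The projected tip (346,317 in the full image) falls short of the visible tip by about 12 px, so the shut fingers reach further than 25 mm. I'll measure the reach from depth.

Run:
```python
from h import *
s=bot.read_state()
for n in ["side","top"]:
    c=bot.camera(n); p=world(c,np.ones((400,640),bool)); r=p-s["tool_pos"]
    a=.1; d=np.array([-np.sin(a),np.cos(a)]); w=np.array([np.cos(a),np.sin(a)])
    X=r[:,:2]@d; Y=r[:,:2]@w
    m=(abs(X)<35)&(abs(Y)<35)&(r[:,2]<10)&(r[:,2]>-70)
    for z in range(-62,8,4):
        k=m&(abs(r[:,2]-z)<2)
        if k.sum(): print(n,z,k.sum(),"X",X[k].min().round(),X[k].max().round(),"Y",Y[k].min().round(),Y[k].max().round())
```

```text
side -26 1 X -6.0 -6.0 Y -5.0 -5.0
side -22 5 X -11.0 -6.0 Y -6.0 -2.0
side -18 31 X -12.0 -7.0 Y -10.0 13.0
side -14 41 X -12.0 3.0 Y -13.0 14.0
side -10 50 X -12.0 5.0 Y -13.0 13.0
side -6 47 X -12.0 3.0 Y -13.0 14.0
side -2 47 X -13.0 2.0 Y -13.0 13.0
side 2 55 X -12.0 0.0 Y -13.0 14.0
side 6 37 X -12.0 -4.0 Y -14.0 14.0
top -22 1 X 12.0 12.0 Y 2.0 2.0
top -18 8 X 7.0 12.0 Y -9.0 13.0
top -14 11 X -2.0 12.0 Y -7.0 15.0
top -10 12 X 7.0 13.0 Y -11.0 13.0
top -6 12 X 7.0 12.0 Y -10.0 14.0
top -2 10 X 7.0 12.0 Y -12.0 13.0
top 2 8 X 7.0 12.0 Y -5.0 14.0
top 6 8 X 11.0 12.0 Y -5.0 8.0
```

Emit:
{"api": "drive_tool", "payload": {
  "deltas": "255 -0.2 0 -2 0;255 -0.2 0 -2 0;255 0 0 -1.8 0;255 0 0 -1.2 0;255 0 0 -0.5 0;255 0 0 0 0"
}}

```text
time_s: 3.42
tool_pos: [514.9, -185.3, 91.1]
tcp_rot: [0.669, 0.743, 0.01, 0.016]
wrist_force: [-0.4, -0.3, 0.2]
grip_width: 0.1
```

Emit:
{"api": "drive_tool", "payload": {
  "deltas": "255 0 0 0 0;255 0 0 0 0"
}}

```text
time_s: 3.58
tool_pos: [515.8, -184.0, 93.4]
tcp_rot: [0.668, 0.744, 0.011, 0.017]
wrist_force: [0.6, 0.3, 1.0]
grip_width: -0.1
```

Emit:
{"api": "drive_tool", "payload": {
  "deltas": "255 -0.2 0 -0.8 0.02;255 -0.2 0 -0.8 0;255 0 0 0 0"
}}

```text
time_s: 3.83
tool_pos: [513.1, -184.0, 79.1]
tcp_rot: [0.66, 0.751, 0.012, 0.02]
wrist_force: [-0.1, 0.2, 1.0]
grip_width: -0.1
```

Emit:
{"api": "drive_tool", "payload": {
  "deltas": "255 -0.2 0.6 -0.3 -0.02;255 -0.2 0.6 -0.2 -0.01;255 -0.2 0.5 0 0;255 0 0 0 0"
}}

```text
time_s: 4.17
tool_pos: [506.1, -166.6, 73.2]
tcp_rot: [0.672, 0.741, 0.011, 0.019]
wrist_force: [-0.1, 0.3, -0.0]
grip_width: -0.2
```

Emit:
{"api": "drive_tool", "payload": {
  "deltas": "255 0 0.3 0 0;255 0 0.3 0 0;255 0 0.3 0 0;255 -0.04 0.3 0.04 0;255 -0.04 0.3 0.04 0;255 -0.04 0.3 0.04 0;255 -0.04 0.3 0.04 0;255 -0.04 0.3 0.04 0"
}}

```text
time_s: 4.83
tool_pos: [505.0, -141.3, 76.4]
tcp_rot: [0.671, 0.741, 0.012, 0.021]
wrist_force: [0.5, -1.0, -0.4]
grip_width: 0.5
```

```bash
cat >> h.py <<'E'
def check(name=None):
    s=bot.read_state(); o=np.array([530.1,-50,45.3]); R=T_of([530.1,-50,1.671])
    print(round(s["time_s"],2),s["tool_pos"].round(1),"tip bed",((s["tool_pos"]-[0,0,25]-o)@R).round(1),"yaw",round(np.arctan2(s["tcp_rot"][1],s["tcp_rot"][0])*2-np.pi/2,3),"F",s["wrist_force"].round(1))
    for n in ["top","side"]:
        c=bot.camera(n)
        for q in ["blue_tube","orange_tube"]:
            O=bot.outline_of(q,n)
            if O:
                m=O[0]["mask"]; hsv=cv2.cvtColor(c["frame"],cv2.COLOR_RGB2HSV).astype(int)
                if q[0]=="b": m=(hsv[...,0]>100)&(hsv[...,0]<125)&(hsv[...,1]>130)
                p=(world(c,m)-o)@R
                p=p[(abs(p[:,0])<115)&(abs(p[:,1])<70)&(p[:,2]>8)&(p[:,2]<46)]
                if len(p): print(n,q,round(O[0]["confidence"],2),len(p),"bed",np.percentile(p,[3,50,97],axis=0).round(1).tolist())
        if name: cv2.imwrite(f"pics/{name}_{n}.png",c["frame"][:,:,::-1])
E
python3 -c "from h import *;check('p1')"
```

```text
4.83 [ 505.  -141.3   76.4] tip bed [-86.9  34.1  16.8] yaw 0.099 F [ 0.5 -1.  -0.4]
top blue_tube 0.74 199 bed [[-67.0, 23.0, 25.6], [-49.6, 34.3, 36.9], [-37.9, 45.6, 40.5]]
top orange_tube 0.74 531 bed [[-83.7, -59.3, 18.8], [-63.4, -33.0, 35.8], [-50.4, -7.6, 40.0]]
side blue_tube 0.48 44 bed [[-95.2, -52.6, 8.1], [-82.6, 21.1, 25.4], [-53.9, 48.2, 41.3]]
side orange_tube 0.94 861 bed [[-90.1, -59.9, 14.3], [-81.9, -34.4, 35.4], [-60.3, -4.8, 41.5]]
```

Emit:
{"api": "drive_tool", "payload": {
  "deltas": "255 -0.04 0.35 0.04 0;255 -0.04 0.35 0.04 0;255 -0.04 0.35 0.04 0;255 -0.04 0.35 0.04 0;255 -0.04 0.35 0.04 0;255 -0.04 0.35 0.04 0;255 -0.04 0.35 0.04 0;255 -0.04 0.35 0.04 0;255 -0.04 0.35 0.04 0;255 -0.04 0.35 0.04 0;255 -0.04 0.35 0.04 0;255 -0.04 0.35 0.04 0"
}}

```text
time_s: 6.13
tool_pos: [499.8, -96.1, 81.5]
tcp_rot: [0.671, 0.741, 0.012, 0.021]
wrist_force: [0.3, -0.8, 0.4]
grip_width: -0.2
```

```bash
python3 -c "from h import *;check('p2')"
```

```text
6.13 [499.8 -96.1  81.5] tip bed [-41.1  34.8  16.4] yaw 0.098 F [ 0.3 -0.8  0.4]
top blue_tube 0.58 148 bed [[-11.9, 22.0, 27.6], [-1.1, 33.2, 36.3], [7.5, 46.3, 40.1]]
top orange_tube 0.86 342 bed [[-85.9, -61.4, 20.1], [-63.7, -45.1, 35.7], [-50.3, -28.9, 40.1]]
side orange_tube 0.83 1184 bed [[-90.0, -59.1, 13.6], [-77.5, -28.0, 36.3], [-56.0, -4.7, 41.5]]
```

Emit:
{"api": "drive_tool", "payload": {
  "deltas": "255 -0.02 0.35 0.04 0;255 -0.03 0.35 0.04 0;255 -0.03 0.35 0.04 0;255 -0.03 0.35 0.04 0;255 -0.03 0.35 0.05 0;255 -0.03 0.35 0.05 0;255 -0.03 0.35 0.05 0;255 -0.03 0.35 0.05 0;255 -0.03 0.35 0.05 0;255 -0.03 0.3 0.05 0;255 -0.03 0.3 0.05 0"
}}

```text
time_s: 7.35
tool_pos: [496.8, -56.3, 87.3]
tcp_rot: [0.672, 0.74, 0.012, 0.022]
wrist_force: [-0.2, -1.0, 0.5]
grip_width: -0.2
```

```bash
python3 -c "from h import *;check('p3')"
```

```text
7.35 [496.8 -56.3  87.3] tip bed [-0.9 33.8 17.2] yaw 0.097 F [-0.2 -1.   0.5]
top blue_tube 0.5 5 bed [[47.2, 23.3, 28.8], [47.4, 25.3, 30.9], [48.7, 27.2, 32.5]]
top orange_tube 0.84 549 bed [[-85.3, -60.0, 20.9], [-64.4, -33.3, 35.9], [-50.5, -7.5, 39.9]]
side blue_tube 0.44 58 bed [[-90.1, -51.4, 14.4], [10.7, 45.7, 36.1], [42.7, 48.6, 44.1]]
side orange_tube 0.77 1139 bed [[-90.0, -59.1, 16.3], [-77.4, -27.9, 36.5], [-56.3, -4.7, 41.6]]
```

Emit:
{"api": "drive_tool", "payload": {
  "deltas": "255 -0.02 0.25 0.04 0;255 -0.02 0.25 0.04 0;255 -0.02 0.25 0.04 0;255 -0.02 0.25 0.04 0;255 -0.02 0.2 0.03 0;255 -0.02 0.2 0.03 0;255 -0.02 0.2 0.03 0"
}}

```text
time_s: 8.23
tool_pos: [495.5, -40.3, 90.0]
tcp_rot: [0.672, 0.74, 0.011, 0.022]
wrist_force: [-0.1, -0.4, 0.8]
grip_width: -0.0
```

```bash
python3 -c "from h import *;check('p4')"
```

```text
8.23 [495.5 -40.3  90. ] tip bed [15.4 33.4 18. ] yaw 0.095 F [-0.1 -0.4  0.8]
top orange_tube 0.75 566 bed [[-85.5, -60.5, 19.6], [-63.8, -33.5, 35.8], [-50.4, -7.1, 40.3]]
side blue_tube 0.57 51 bed [[-87.9, -50.6, 20.5], [27.5, 45.6, 36.8], [57.3, 49.6, 45.2]]
side orange_tube 0.91 1188 bed [[-90.0, -59.5, 14.3], [-77.3, -28.6, 36.2], [-55.0, -4.7, 41.5]]
```

Emit:
{"api": "drive_tool", "payload": {
  "deltas": "255 -0.02 0.15 0.02 0;255 -0.02 0.15 0.02 0;255 -0.02 0.15 0.02 0;255 -0.01 0.1 0.01 0;255 0 0 0 0;255 0 0 0 0"
}}

```text
time_s: 9.03
tool_pos: [494.5, -34.5, 90.4]
tcp_rot: [0.673, 0.74, 0.011, 0.022]
wrist_force: [-0.2, 1.2, -0.5]
grip_width: -0.0
```

Run:
```python
from h import *
check('p5')
f=cv2.imread("pics/p5_side.png")[150:330,190:430]; cv2.imwrite("pics/p5c.png",cv2.resize(f,None,fx=3,fy=3))
```

```text
9.03 [494.5 -34.5  90.4] tip bed [21.3 33.9 17.7] yaw 0.095 F [-0.2  1.2 -0.5]
top orange_tube 0.91 579 bed [[-86.1, -61.5, 15.2], [-64.1, -34.0, 35.8], [-50.5, -6.8, 39.9]]
side blue_tube 0.27 61 bed [[-89.4, -51.7, 15.7], [40.4, 44.0, 38.3], [69.2, 47.9, 44.3]]
side orange_tube 0.62 1194 bed [[-90.0, -59.5, 13.3], [-77.4, -28.0, 36.1], [-55.0, -4.7, 41.7]]
```

View pics/p5c.png

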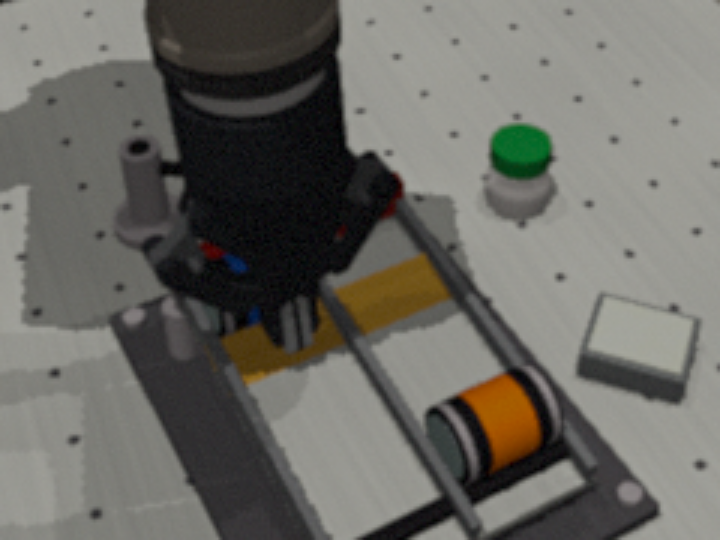

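The tube appears to be past the ridge at crop (230,300); its blue points moved 12 mm while the tip moved only 6. I'll back off a little and check.

Emit:
{"api": "drive_tool", "payload": {
  "deltas": "255 0.02 -0.3 0 0;255 0.03 -0.3 0 0;255 0.03 -0.3 0 0;255 0.03 -0.3 0 0;255 0 0 0 0"
}}

```text
time_s: 9.75
tool_pos: [495.8, -48.1, 90.4]
tcp_rot: [0.673, 0.739, 0.011, 0.022]
wrist_force: [0.1, -0.7, 0.1]
grip_width: 0.2
```

```bash
python3 -c "from h import *;check('p6')"
```

```text
9.75 [495.8 -48.1  90.4] tip bed [ 7.7 33.9 19.4] yaw 0.094 F [ 0.1 -0.7  0.1]
top blue_tube 0.87 99 bed [[62.6, 21.9, 25.7], [72.0, 31.9, 34.3], [78.3, 44.2, 40.1]]
top orange_tube 0.75 566 bed [[-85.4, -60.7, 19.9], [-63.8, -34.0, 35.5], [-50.4, -7.4, 40.1]]
side blue_tube 0.52 38 bed [[-90.1, -53.3, 8.5], [49.8, 42.9, 38.6], [56.9, 48.6, 41.4]]
side orange_tube 0.61 1194 bed [[-90.1, -59.1, 14.4], [-77.4, -27.7, 36.4], [-54.9, -4.6, 41.6]]
```

The tube stayed in the pocket. Now I'll raise the hand clear and pull it back.

Emit:
{"api": "drive_tool", "payload": {
  "deltas": "255 0.05 -0.6 0.3 0;255 0.1 -1 1 0;255 0 -1 2.5 0;255 0 -1 3 0;255 0 -2 3 0;255 -0.5 -3 3 0;255 -1 -3 2 0;255 -1 -3 0 0;255 -1 -3 0 0;255 -1 -3 0 0;255 0 -2 0 0;255 0 0 0 0"
}}

```text
time_s: 11.05
tool_pos: [446.6, -284.0, 249.0]
tcp_rot: [0.67, 0.742, 0.009, 0.025]
wrist_force: [-0.5, 0.1, -0.7]
grip_width: -0.1
```

Run:
```python
from h import *
check('p7')
for q in ["post_holder","screw_jar","optic_box"]:
    c=bot.camera("top"); O=bot.outline_of(q,"top")
    if O: print(q,O[0]["box"],np.median(world(c,O[0]["mask"]),0).round(1))
f=cv2.imread("pics/p7_side.png")[150:370,190:430]; cv2.imwrite("pics/p7c.png",cv2.resize(f,None,fx=2.5,fy=2.5))
```

```text
11.05 [ 446.6 -284.   249. ] tip bed [-201.   106.4  204.8] yaw 0.103 F [-0.5  0.1 -0.7]
top blue_tube 0.76 247 bed [[45.4, 21.7, 26.3], [63.0, 34.0, 37.0], [78.1, 46.4, 40.3]]
top orange_tube 0.83 568 bed [[-85.6, -60.8, 18.3], [-63.9, -33.7, 35.5], [-50.4, -7.2, 40.2]]
side blue_tube 0.22 1 bed [[-89.8, -31.1, 8.9], [-89.8, -31.1, 8.9], [-89.8, -31.1, 8.9]]
post_holder [281.1, 260.2, 22.7, 18.7] [467.1 139.7  23.5]
screw_jar [315.3, 154.5, 18.4, 25.6] [684.3  71.5  48.6]
optic_box [372.8, 151.2, 31.1, 29.3] [687.1 -73.8  21.7]
```

View pics/p7c.png

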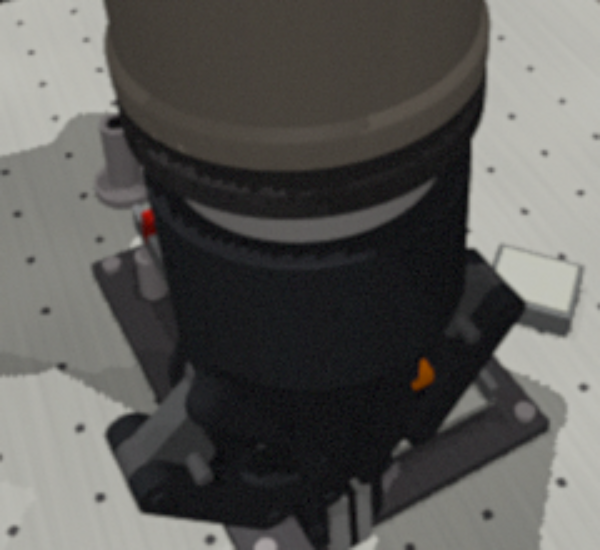

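The hand blocks the side view. From the top, blue sits at bed x of about 61–62 mm, y 34 mm, with its top 40 mm above the floor. Orange and the bystanders haven't moved, so I'm handing in.

```bash
python3 -c "
from h import *
check(); print(bot.close_job())"
```

```text
11.65 [ 447.5 -279.6  248.6] tip bed [-196.8  105.1  203.8] yaw 0.107 F [ 0.2  0.7 -0.2]
top blue_tube 0.61 248 bed [[45.4, 21.7, 25.4], [63.1, 33.9, 37.2], [78.3, 46.3, 40.4]]
top orange_tube 0.67 529 bed [[-83.4, -59.7, 20.3], [-63.2, -34.1, 36.3], [-50.4, -8.0, 40.1]]
the job is handed in; nothing more can be done
None
```

The blue-banded tube is in the pocket in front of the red stop. I pushed it up its lane at about 40 mm/s with the shut fingers, slowed down over the ridge, then moved the hand well clear. I handed the job in at 11.7 s, and no verdict was reported.

- **Blue tube:** in the last two top-camera checks, 0.6 s apart, it hadn't moved. Its centre was at bed x of about 61–62 mm and y of about 34 mm (seat at 60 and 33.5), with its top 40 mm above the floor. I judged its axis only from the seated position and did not measure it.
- **Orange tube and bystanders:** orange read the same as at the start, to within about 1–2 mm. The jar and box agreed within about 1 mm. The post holder agreed within about 2 mm in plan, though its median height reading differed because a different part of it was visible.
- **Forces:** the wrist force stayed around 1–2 N at each reading during the push.
- **What I could not check:** the arm blocked the side camera at the end, so only the top camera confirms the final position. The tool had also tilted about 2.6° by the time of the push, which didn't affect it.

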